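Start the flame: fan, air, fuel, igniter

TASK

Start up the burner from the gas console: with a light fingertip touch on the white-dotted half of each rocker, switch on first the green extraction fan, then the blue air, then the yellow fuel, leaving each one on; then press the white igniter button fully in, hold it for about a second and let it go. Never switch anything on ahead of its turn, be gentle with the switches, keep off the red stop button, and leave the flask, tube and jar standing where they are.

Things in the scene. Friction and masses are not known exactly. Their poses are not given: they have to be found in the camera images.
- console: fixed gas console, beige, 230 mm deep (x axis, away from the robot at yaw 0), 470 mm wide (y); dark panel sloping 12 degrees down to the robot, 47 mm high in front, 93 mm behind; origin: centre of underside. In a row across it: rocker bays at y = +150, +65, -20 mm, white igniter at -100, red stop on a yellow plate at -185. Two dial gauges behind the row, 8 mm proud
- fan_on (a point): the white dot on the green rocker (extraction fan): the spot to tap, on the upper face of its far half (away from the robot), 24 mm from the pivot in the middle. The rocker is a paddle 66 mm long, 32 mm wide; the three rockers sit side by side in the three bays, 85 mm apart, in any order: tell them by colour
- fan_rocker (a joint): green rocker, rad: 0 = off (far half up), 0.28 = on (far half down). Pressed straight down, the dot moves about 6.5 mm with 2 to 3 N until it meets its stop, which is slightly springy (gives about 1.5 mm for 10 N); the rocker stays where it is left
- air_on (a point): the white dot on the blue rocker (air): the spot to tap, on the upper face of its far half (away from the robot), 24 mm from the pivot in the middle. The rocker is a paddle 66 mm long, 32 mm wide; the three rockers sit side by side in the three bays, 85 mm apart, in any order: tell them by colour
- air_rocker (a joint): blue rocker, rad: 0 = off (far half up), 0.28 = on (far half down). Pressed straight down, the dot moves about 6.5 mm with 2 to 3 N until it meets its stop, which is slightly springy (gives about 1.5 mm for 10 N); the rocker stays where it is left
- fuel_on (a point): the white dot on the yellow rocker (fuel gas): the spot to tap, on the upper face of its far half (away from the robot), 24 mm from the pivot in the middle. The rocker is a paddle 66 mm long, 32 mm wide; the three rockers sit side by side in the three bays, 85 mm apart, in any order: tell them by colour
- fuel_rocker (a joint): yellow rocker, rad: 0 = off (far half up), 0.28 = on (far half down). Pressed straight down, the dot moves about 6.5 mm with 2 to 3 N until it meets its stop, which is slightly springy (gives about 1.5 mm for 10 N); the rocker stays where it is left
- igniter_top (a point): middle of the upper face of the white round igniter button, 32 mm in diameter in a black collar of 48 mm; it stands 8 mm proud of the collar and goes in at right angles to the panel (nearly straight down)
- igniter (a joint): igniter button, m: 0 = out, 0.008 = fully in; spring: 1.5 N to start it, 5 N fully in, then a slightly springy stop (1 mm at 10 N); it comes back by itself
- stop_top (a point): top of the red mushroom stop button, 40 mm in diameter, 33 mm proud of the panel; not to be touched
- stop (a joint): stop button, m: 0 = out, 0.006 = in (3 to 8 N)
- flask_center (a point): loose stoppered volumetric flask standing on the bench beside the console, 62 mm in diameter at the bulb, 165 mm high; this point is half-way up
- tube_center (a point): loose self-standing sample tube with a blue screw cap, 35 mm in diameter, 114 mm high; this point is half-way up
- jar_center (a point): loose amber jar with a white lid, 58 mm in diameter, 80 mm high; this point is half-way up. Flask, tube and jar stand one to the left, one to the right and one in front of the console, in any order

How it is judged:
By the outcome, as a careful person would: the job done as asked, in the order asked, and still so for the second after the job is handed in, with the robot touching nothing.
It also fails if it takes over 58 s, if anything falls off the work surface, if the arm or the gripper's body presses on something with over 40 N, if the wrist force passes 120 N, or if a joint passes its speed limit or range.

ROBOT

A 7-joint arm with a two-finger parallel gripper is mounted at the origin on the work surface. World frame = base frame: x ahead of the robot, y to its left, z up, the work surface at z = 0. Lengths are in m, angles in rad, forces in N, time in s.
With the tool pointing down it reaches from about 0.425 to 0.925 m from the base axis. Payload 6.8 kg.
Tool frame: the origin (TCP) lies between the finger pads; the fingertips stand 22 mm ahead of it and the grasp point (between the pads) lies 3 mm ahead of it; z points along the fingers, y is the direction in which the jaws open and shut (so a half turn about z gives the same grasp; the last joint's range is limited). The gripper opens to 85 mm and grips with 20 to 120 N. Pads are 22 mm wide; open, the fingers measure 114 mm over their backs; the gripper's body (76 mm by 85 mm) begins 54 mm behind the grasp point. The pads swing forward as they close: fully open they stand 13 mm farther back than shut.
Start: joints at [1.101, 0.477, 0.022, 1.555, -0.011, 1.109, -0.083], TCP at [0.239, -0.631, 0.253] pointing down, gripper open.
Joint ranges: [-2.96, 2.96], [-0.34, 2.1], [-1.41, 1.46], [0.24, 2.44], [-1.37, 4.51], [0.17, 1.92], [-2.96, 2.96]. Speed limits (rad/s): [2.39, 2.39, 3.14, 3.14, 3.14, 3.14, 3.14].

INTERFACE

Orientations are given as a rotation vector (axis times angle).
In Python, from plant import arm gives the robot as it stands.
- The arm moves only by the tool apply_moves, never from a script. Its argument "steps" is a list of rows, each an object with "translation": the shift along the tool's x, y, z in cm, a list of three; "angular": the turn, a rotation vector about the tool's x, y, z in rad, a list of three. A call has 1 to 12 rows; each row shifts and turns the commanded pose from where the row before left it, along the tool's axes as they then stand; what a row does not reach is not made up. A row lasts 1/8 s, in which the tool goes at most 62.5 mm and 10.7 degrees, less where a joint would pass 70% of its speed; a pose out of reach is approached as far as the arm can. A call is refused whole if a number of a shift passes 6.25 or a number of a turn 0.188, either way. A call with a gripper value outside its range is refused whole. "fingers" is the closure, from -1 (fully open) to 1 (shut), set as the call begins (left out, the last holds). The fingers move at their own pace and stop on an object; "squeeze" is the grip in N (left out, the last holds). Time passes only in rows, so rows that do not move let the fingers close. It gives the time, the measured TCP pose, the force and the opening at its end, in the units of the state.
- arm.get_obs(): the state, without advancing time (a new reading comes with each control period).
- arm.camera(name): name is "scene" or "top"; returns a dict with "pixels" (384x512x3 uint8, red, green, blue), "fx", "fy", "cx", "cy" (pixels), "view" (4x4, takes a point from world to camera coordinates). Camera axes: x right, y down, z forward; pixel columns grow to the right and rows downward; lengths in m; the calibration is good to about 2 mm. A picture is of the moment at which its call begins. There is no depth.
- arm.job_done(): hands the job in, once; it reports no verdict.
The state is a dict: "time": time; "qpos": joint angles; "joint_vel": joint speeds; "tau": joint torques, N m; "tool_pos": TCP position; "tcp_rot": TCP orientation; "wrist_force": force on the tool from outside, world axes, zero at the start; "torque": the same for the moment, N m; "opening": opening from 0.0 (shut) to 1.0 (fully open).
Only numpy, scipy, OpenCV 4.12 (cv2) and the standard library are available. Lean on these libraries where they do the work, as an engineer would, in place of code of your own. Each camera call takes 0.05 s, during which the arm holds its last target.

## Working session

There is one attempt and no reset: what is moved stays moved. The work goes in short steps, Python scripts to look and compute and a tool call to move; the robot and the scene stay as the last step left them, time stands still between calls to the robot, and variables do not carry over. Pictures are saved under pics/ and viewed, and the job is handed in when it is done.

Besides the shell and the picture viewer there is one more tool, called after "Request:" by a JSON object that holds its "op" and its "data", one argument or row to a line. apply_moves: Moves the arm, as the interface text tells. Its arguments: {"type":"object","properties":{"steps":{"type":"array","items":{"type":"object","properties":{"translation":{"type":"array","items":{"type":"number"}},"angular":{"type":"array","items":{"type":"number"}}}}},"fingers":{"type":"number"},"squeeze":{"type":"number"}},"required":["steps"]}

```bash
mkdir -p pics; python3 - <<'E'
from plant import arm
import cv2,numpy as np
for n in("scene","top"):
    c=arm.camera(n);cv2.imwrite(f"pics/{n}0.png",c["pixels"][:,:,::-1]);print(n,c["fx"],c["fy"],c["cx"],c["cy"]);print(np.round(c["view"],4).tolist())
o=arm.get_obs();print({k:np.round(v,4).tolist() for k,v in o.items()})
E
```

```text
scene 387.08311121634523 387.08311121634523 265.82006827861596 193.98057577103526
[[0.0892, 0.9959, 0.0137, -0.0738], [0.6174, -0.0445, -0.7854, -0.2848], [-0.7816, 0.0785, -0.6188, 1.5407], [0.0, 0.0, 0.0, 1.0]]
top 447.02755247824746 447.02755247824746 260.60306083755546 192.30982955284347
[[0.0148, -0.9999, 0.005, -0.0015], [-0.9944, -0.0153, -0.105, 0.543], [0.1051, -0.0034, -0.9945, 1.3306], [0.0, 0.0, 0.0, 1.0]]
{'time': 0.1, 'qpos': [1.1009, 0.4777, 0.0224, 1.5563, -0.0115, 1.1093, -0.0831], 'joint_vel': [-0.0008, -0.004, -0.0001, -0.002, -0.001, -0.0008, -0.0007], 'tau': [0.0044, -59.7764, 1.6138, -28.1956, 0.0128, 0.005, -0.0], 'tool_pos': [0.2387, -0.6309, 0.2524], 'tcp_rot': [-3.0888, -0.5648, 0.0006], 'wrist_force': [-0.1986, 0.0653, -0.2614], 'torque': [0.0845, -0.0055, 0.0148], 'opening': 1.0018}
```

View pics/scene0.png

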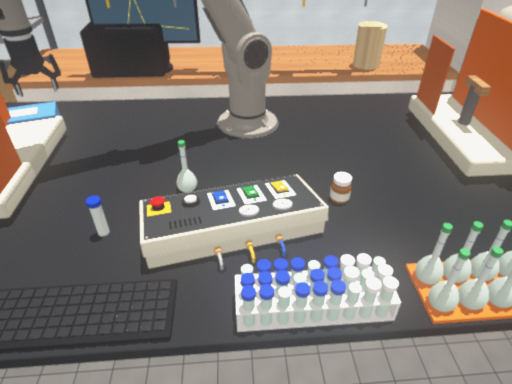

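View pics/top0.png

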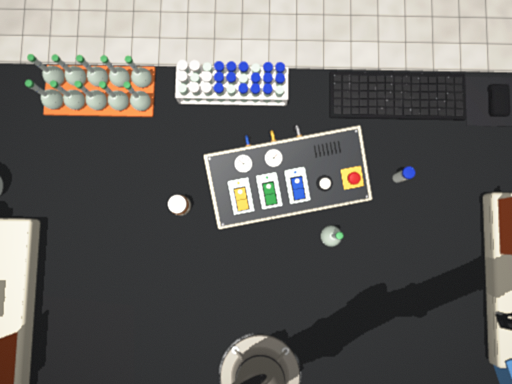

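```bash
python3 - <<'E'
import cv2
a=cv2.imread("pics/top0.png")[115:260,160:430];cv2.imwrite("pics/topz.png",cv2.resize(a,None,fx=2.95,fy=2.95,interpolation=cv2.INTER_CUBIC))
a=cv2.imread("pics/scene0.png")[135:265,130:335];cv2.imwrite("pics/scz.png",cv2.resize(a,None,fx=3.9,fy=3.9,interpolation=cv2.INTER_CUBIC))
E
```

```text
(no output)
```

View pics/topz.png

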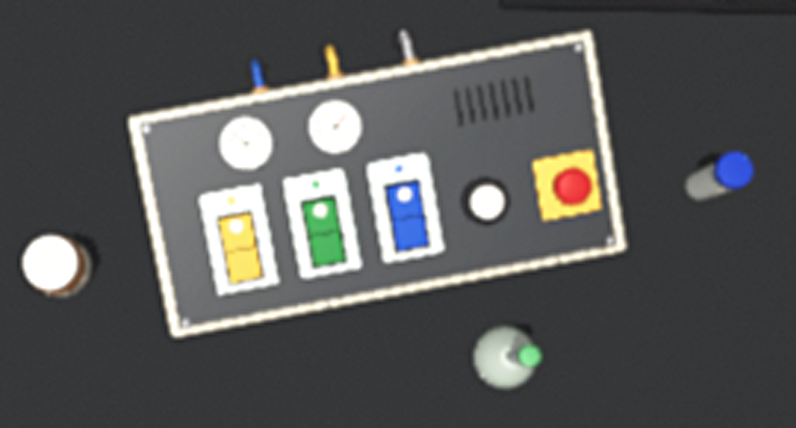

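View pics/scz.png

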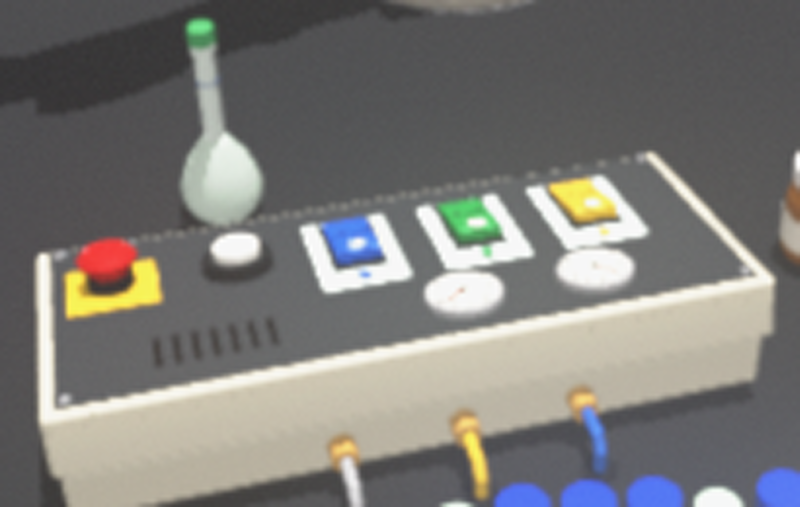

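```bash
cat > h.py <<'E'
import cv2,numpy as np
from plant import arm
def cent(img,uv,f,r=3):
    x,y=int(round(uv[0])),int(round(uv[1]));w=f(img[y-r:y+r+1,x-r:x+r+1].astype(float));w=np.clip(w,0,None)
    yy,xx=np.mgrid[y-r:y+r+1,x-r:x+r+1];return np.array([(w*xx).sum(),(w*yy).sum()])/w.sum()
def P(c): return np.array([[c["fx"],0,c["cx"]],[0,c["fy"],c["cy"]],[0,0,1]])@c["view"][:3]
def tri(c1,u1,c2,u2):
    X=cv2.triangulatePoints(P(c1),P(c2),np.array(u1,float).reshape(2,1),np.array(u2,float).reshape(2,1));return (X[:3]/X[3]).ravel()
def ray(c,u,z):
    V=c["view"];R=V[:3,:3];o=-R.T@V[:3,3];d=R.T@np.array([(u[0]-c["cx"])/c["fx"],(u[1]-c["cy"])/c["fy"],1]);return o+d*(z-o[2])/d[2]
E
python3 - <<'E'
from h import *
t=arm.camera("top");s=arm.camera("scene")
T=lambda x,y:(160+(x+.5)/2.95-.5,115+(y+.5)/2.95-.5)
S=lambda x,y:(130+(x+.5)/3.9-.5,135+(y+.5)/3.9-.5)
white=lambda th:(lambda p:p.min(axis=2)-th)
for n,a,b,r in[("yel",(237,227),(593,203),2),("grn",(320,210),(477,222),2),("blu",(404,195),(357,243),2),("ign",(487,202),(237,241),4)]:
    u=cent(t["pixels"],T(*a),white(120),r);v=cent(s["pixels"],S(*b),white(120),r)
    print(n,np.round(u,1),np.round(T(*a),1),np.round(v,1),np.round(S(*b),1),np.round(tri(t,u,s,v),4),np.round(tri(t,T(*a),s,S(*b)),4))
for n,a,b in[("stop",(573,185),(107,252)),("flasktop",(531,355),(200,28)),("tubecap",(735,170),None)]:
    print(n, np.round(tri(t,T(*a),s,S(*b)),3) if b else ray(t,T(*a),.114))
# top corners: near-left z .047, near-right, far
for a,z in[((178,333),.047),((622,248),.047),((588,36),.093),((133,120),.093)]: print(np.round(ray(t,T(*a),z),4))
E
```

```text
yel [239.7 191.5] [240.  191.6] [281.5 186.4] [281.7 186.7] [0.5388 0.0681 0.0836] [0.5385 0.0678 0.0826]
grn [268.1 185.9] [268.1 185.9] [251.9 191.6] [251.9 191.6] [ 0.5564 -0.0148  0.0839] [ 0.5564 -0.0148  0.084 ]
blu [296.7 180.5] [296.6 180.8] [221.1 196.9] [221.2 196.9] [ 0.5734 -0.0983  0.0837] [ 0.5728 -0.098   0.0831]
ign [324.9 183. ] [324.8 183.1] [190.  197.4] [190.4 196.4] [ 0.5677 -0.1809  0.0823] [ 0.5669 -0.1799  0.0849]
stop [ 0.584 -0.263  0.094]
flasktop [ 0.416 -0.208  0.164]
tubecap [ 0.59818479 -0.41703269  0.114     ]
[0.4339 0.1259 0.047 ]
[ 0.5267 -0.3231  0.047 ]
[ 0.7344 -0.2799  0.093 ]
[0.6422 0.1715 0.093 ]
```

Request:
{"op": "apply_moves", "data": {
  "fingers": 1,
  "squeeze": 20,
  "steps": [
    {"translation": [0,0,0],"angular": [0,0,0.157]},
    {"translation": [2.7,-3.4,0],"angular": [0,0,0]},
    {"translation": [2.7,-3.4,0],"angular": [0,0,0]},
    {"translation": [2.7,-3.4,0],"angular": [0,0,0]},
    {"translation": [2.7,-3.4,0],"angular": [0,0,0]},
    {"translation": [2.7,-3.4,0],"angular": [0,0,0]},
    {"translation": [2.7,-3.4,0],"angular": [0,0,0]},
    {"translation": [2.7,-3.4,0],"angular": [0,0,0]},
    {"translation": [2.7,-3.4,0],"angular": [0,0,0]},
    {"translation": [2.7,-3.4,0],"angular": [0,0,0]},
    {"translation": [2.7,-3.4,0],"angular": [0,0,0]},
    {"translation": [2.7,-3.4,0],"angular": [0,0,0]}
  ]
}}

```text
time: 1.7
tool_pos: [0.4541, -0.2035, 0.2534]
tcp_rot: [3.125, 0.321, 0.0]
wrist_force: [1.1, -0.1, -0.1]
opening: 0.004
```

Request:
{"op": "apply_moves", "data": {
  "steps": [
    {"translation": [3.26,-4.1,0]},
    {"translation": [3.26,-4.1,0]},
    {"translation": [3.26,-4.1,0]},
    {"translation": [3.26,-4.1,0]},
    {"translation": [0,0,4]},
    {"translation": [0,0,4]},
    {"translation": [0,0,3.7]},
    {"translation": [0,0,0]},
    {"translation": [0,0,0]}
  ]
}}

```text
invalid input at $.steps[0]: expected keys translation, angular
```

```bash
python3 - <<'E'
from h import *
o=arm.get_obs();print({k:np.round(o[k],4).tolist() for k in("time","tool_pos","tcp_rot","wrist_force")})
a=arm.camera("scene")["pixels"][110:250,150:350,::-1];a=cv2.resize(a,None,fx=3.9,fy=3.9,interpolation=cv2.INTER_CUBIC)
cv2.imwrite("pics/s1.png",a)
a=arm.camera("top")["pixels"][115:260,160:430,::-1];cv2.imwrite("pics/t1.png",cv2.resize(a,None,fx=2.95,fy=2.95,interpolation=cv2.INTER_CUBIC))
E
```

```text
{'time': 1.7, 'tool_pos': [0.4541, -0.2035, 0.2534], 'tcp_rot': [3.125, 0.3209, 0.0004], 'wrist_force': [1.051, -0.0606, -0.1137]}
```

View pics/s1.png

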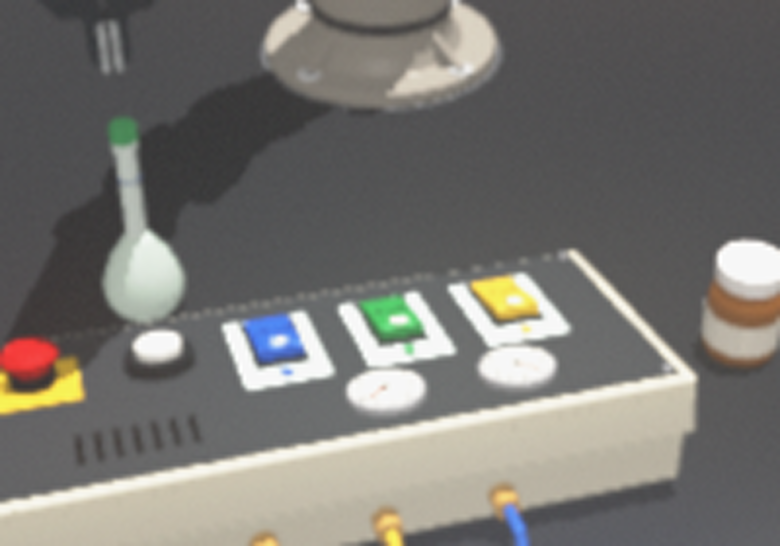

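View pics/t1.png

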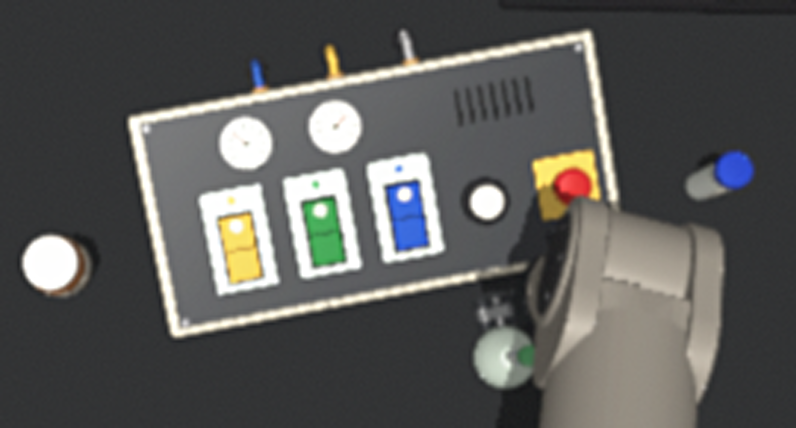

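Request:
{"op": "apply_moves", "data": {
  "steps": [
    {"translation": [3.26,-4.1,0],"angular": [0,0,0]},
    {"translation": [3.26,-4.1,0],"angular": [0,0,0]},
    {"translation": [3.26,-4.1,0],"angular": [0,0,0]},
    {"translation": [3.26,-4.1,0],"angular": [0,0,0]},
    {"translation": [0,0,4],"angular": [0,0,0]},
    {"translation": [0,0,4],"angular": [0,0,0]},
    {"translation": [0,0,3.7],"angular": [0,0,0]},
    {"translation": [0,0,0],"angular": [0,0,0]},
    {"translation": [0,0,0],"angular": [0,0,0]}
  ]
}}

```text
time: 2.92
tool_pos: [0.5488, -0.0179, 0.1375]
tcp_rot: [3.125, 0.32, 0.002]
wrist_force: [0.1, -1.1, 0.6]
opening: 0.002
```

```bash
python3 - <<'E'
from h import *
a=arm.camera("scene")["pixels"][70:250,130:350,::-1];a=cv2.resize(a,None,fx=3.3,fy=3.3,interpolation=cv2.INTER_CUBIC)
cv2.imwrite("pics/s2.png",a)
a=arm.camera("top")["pixels"][115:260,160:430,::-1];cv2.imwrite("pics/t2.png",cv2.resize(a,None,fx=2.95,fy=2.95,interpolation=cv2.INTER_CUBIC))
o=arm.get_obs();print({k:np.round(o[k],4).tolist() for k in("time","tool_pos","tcp_rot","wrist_force")})
E
```

```text
{'time': 3.025, 'tool_pos': [0.5493, -0.0178, 0.1381], 'tcp_rot': [3.1248, 0.3205, 0.0049], 'wrist_force': [0.0959, 0.7192, -0.0394]}
```

View pics/s2.png

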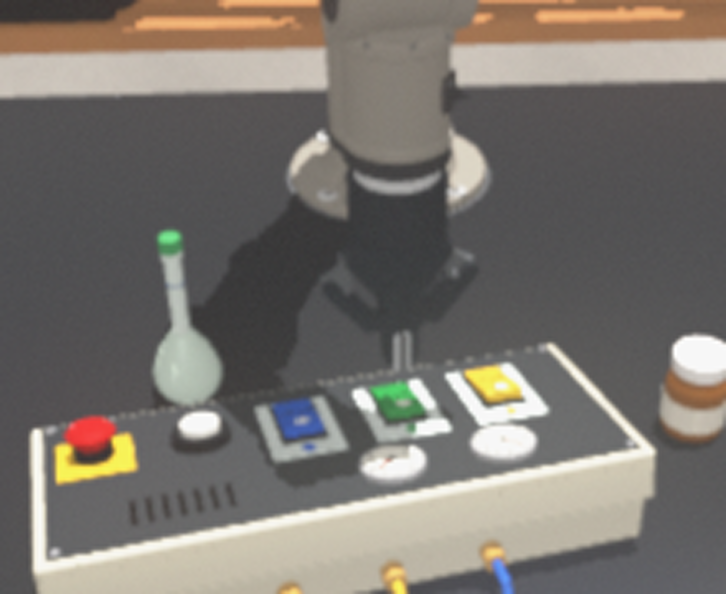

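View pics/t2.png

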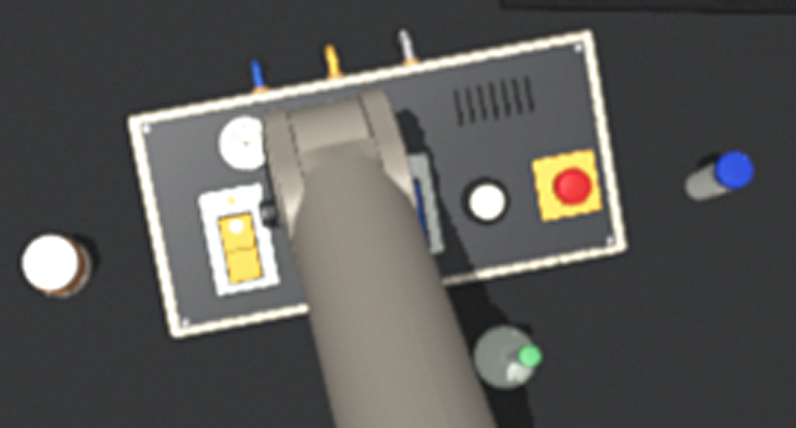

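Request:
{"op": "apply_moves", "data": {
  "steps": [
    {"translation": [0,-0.15,1.2],"angular": [0,0,0]},
    {"translation": [0,0,1.2],"angular": [0,0,0]},
    {"translation": [0,0,0.5],"angular": [0,0,0]},
    {"translation": [0,0,0],"angular": [0,0,0]},
    {"translation": [0,0,0],"angular": [0,0,0]}
  ]
}}

```text
time: 3.65
tool_pos: [0.5479, -0.0161, 0.1074]
tcp_rot: [3.125, 0.321, 0.001]
wrist_force: [0.1, 0.7, -0.2]
opening: 0.002
```

Request:
{"op": "apply_moves", "data": {
  "steps": [
    {"translation": [0,0,0.1],"angular": [0,0,0]},
    {"translation": [0,0,0.1],"angular": [0,0,0]},
    {"translation": [0,0,0.1],"angular": [0,0,0]},
    {"translation": [0,0,0],"angular": [0,0,0]}
  ]
}}

```text
time: 4.15
tool_pos: [0.5478, -0.0162, 0.1044]
tcp_rot: [3.125, 0.321, 0.0]
wrist_force: [1.0, -0.3, 0.9]
opening: -0.0
```

Request:
{"op": "apply_moves", "data": {
  "steps": [
    {"translation": [0,0,0.1],"angular": [0,0,0]},
    {"translation": [0,0,0.1],"angular": [0,0,0]},
    {"translation": [0,0,0.1],"angular": [0,0,0]},
    {"translation": [0,0,0],"angular": [0,0,0]}
  ]
}}

```text
time: 4.65
tool_pos: [0.5482, -0.016, 0.1015]
tcp_rot: [-3.125, -0.321, -0.002]
wrist_force: [1.3, 0.5, 2.9]
opening: -0.002
```

Request:
{"op": "apply_moves", "data": {
  "steps": [
    {"translation": [0,0,0.1],"angular": [0,0,0]},
    {"translation": [0,0,0.1],"angular": [0,0,0]},
    {"translation": [0,0,0],"angular": [0,0,0]}
  ]
}}

```text
time: 5.03
tool_pos: [0.5477, -0.0162, 0.0993]
tcp_rot: [-3.125, -0.321, -0.0]
wrist_force: [1.6, -0.4, 3.1]
opening: -0.002
```

```bash
python3 - <<'E'
from h import *
for i in range(3):
    a=arm.camera("scene");o=arm.get_obs();print({k:np.round(o[k],4).tolist() for k in("time","tool_pos","wrist_force")})
E
```

```text
{'time': 5.075, 'tool_pos': [0.5477, -0.0162, 0.0992], 'wrist_force': [2.1454, 0.1306, 2.5016]}
{'time': 5.125, 'tool_pos': [0.5476, -0.0162, 0.0992], 'wrist_force': [1.5723, -0.1203, 3.3709]}
{'time': 5.175, 'tool_pos': [0.5476, -0.0162, 0.0992], 'wrist_force': [2.505, -0.0151, 2.8282]}
```

Request:
{"op": "apply_moves", "data": {
  "steps": [
    {"translation": [0,0,0.1],"angular": [0,0,0]},
    {"translation": [0,0,0],"angular": [0,0,0]}
  ]
}}

```text
time: 5.42
tool_pos: [0.5477, -0.0161, 0.0983]
tcp_rot: [-3.125, -0.321, -0.0]
wrist_force: [2.4, 0.3, 4.3]
opening: 0.002
```

Request:
{"op": "apply_moves", "data": {
  "steps": [
    {"translation": [0,0,0.1],"angular": [0,0,0]},
    {"translation": [0,0,0],"angular": [0,0,0]}
  ]
}}

```text
time: 5.68
tool_pos: [0.5479, -0.0161, 0.0978]
tcp_rot: [3.125, 0.321, 0.001]
wrist_force: [0.5, 0.9, 8.8]
opening: 0.004
```

Request:
{"op": "apply_moves", "data": {
  "steps": [
    {"translation": [0,0,-1.5],"angular": [0,0,0]},
    {"translation": [0,0,-2.5],"angular": [0,0,0]},
    {"translation": [0,2.85,0],"angular": [0,0,0]},
    {"translation": [0,2.85,0],"angular": [0,0,0]},
    {"translation": [0,2.85,0],"angular": [0,0,0]},
    {"translation": [0,0,0],"angular": [0,0,0]},
    {"translation": [0,0,0],"angular": [0,0,0]}
  ]
}}

```text
time: 6.55
tool_pos: [0.5643, -0.0991, 0.1372]
tcp_rot: [-3.124, -0.322, 0.002]
wrist_force: [0.4, -0.6, 0.8]
opening: 0.001
```

```bash
python3 - <<'E'
from h import *
a=arm.camera("scene")["pixels"][70:250,130:350,::-1];a=cv2.resize(a,None,fx=3.3,fy=3.3,interpolation=cv2.INTER_CUBIC)
cv2.imwrite("pics/s3.png",a)
o=arm.get_obs();print({k:np.round(o[k],4).tolist() for k in("time","tool_pos","tcp_rot","wrist_force")})
E
```

```text
{'time': 6.6, 'tool_pos': [0.5645, -0.0986, 0.1373], 'tcp_rot': [-3.1241, -0.323, 0.0014], 'wrist_force': [1.1967, -0.4945, -0.136]}
```

View pics/s3.png

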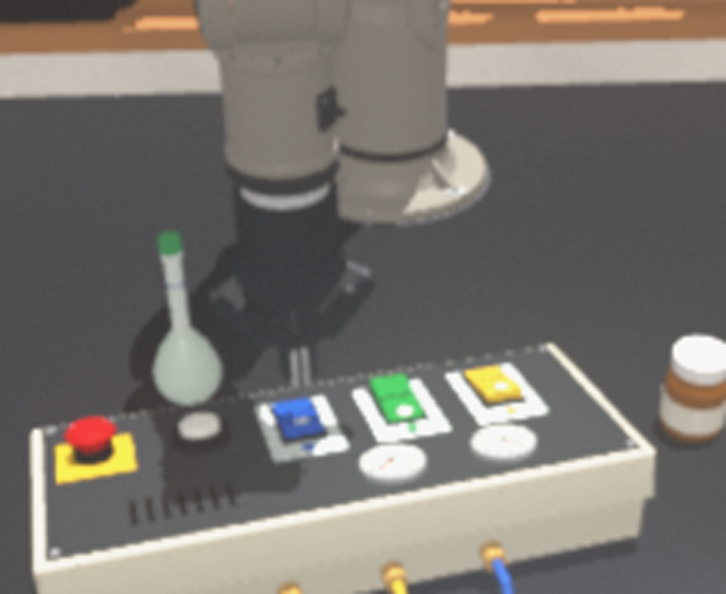

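Request:
{"op": "apply_moves", "data": {
  "steps": [
    {"translation": [0.1,0.15,1.2],"angular": [0,0,0]},
    {"translation": [0,0,1.2],"angular": [0,0,0]},
    {"translation": [0,0,0.6],"angular": [0,0,0]},
    {"translation": [0,0,0.2],"angular": [0,0,0]},
    {"translation": [0,0,0.1],"angular": [0,0,0]},
    {"translation": [0,0,0.1],"angular": [0,0,0]},
    {"translation": [0,0,0.1],"angular": [0,0,0]},
    {"translation": [0,0,0],"angular": [0,0,0]}
  ]
}}

```text
time: 7.6
tool_pos: [0.5668, -0.1008, 0.1026]
tcp_rot: [-3.125, -0.322, -0.002]
wrist_force: [-0.6, 1.8, 2.6]
opening: -0.004
```

Request:
{"op": "apply_moves", "data": {
  "steps": [
    {"translation": [0,0,0.1],"angular": [0,0,0]},
    {"translation": [0,0,0.1],"angular": [0,0,0]},
    {"translation": [0,0,0.1],"angular": [0,0,0]},
    {"translation": [0,0,0.1],"angular": [0,0,0]},
    {"translation": [0,0,0],"angular": [0,0,0]}
  ]
}}

```text
time: 8.22
tool_pos: [0.5667, -0.1014, 0.0984]
tcp_rot: [3.125, 0.321, 0.001]
wrist_force: [1.1, 0.2, 2.7]
opening: 0.003
```

Request:
{"op": "apply_moves", "data": {
  "steps": [
    {"translation": [0,0,0.1],"angular": [0,0,0]},
    {"translation": [0,0,0],"angular": [0,0,0]}
  ]
}}

```text
time: 8.48
tool_pos: [0.5668, -0.1014, 0.0979]
tcp_rot: [3.125, 0.321, 0.002]
wrist_force: [0.7, 0.8, 7.5]
opening: 0.002
```

Request:
{"op": "apply_moves", "data": {
  "steps": [
    {"translation": [0,0,-1.5],"angular": [0,0,0]},
    {"translation": [0,0,-2.5],"angular": [0,0,0]},
    {"translation": [0,-3.43,0],"angular": [0,0,0]},
    {"translation": [0,-3.43,0],"angular": [0,0,0]},
    {"translation": [0,-3.43,0],"angular": [0,0,0]},
    {"translation": [0,-3.43,0],"angular": [0,0,0]},
    {"translation": [-0.1,-3.43,0],"angular": [0,0,0]},
    {"translation": [0,0,0],"angular": [0,0,0]},
    {"translation": [0,0,0],"angular": [0,0,0]}
  ]
}}

```text
time: 9.6
tool_pos: [0.5301, 0.0654, 0.1373]
tcp_rot: [3.124, 0.32, -0.002]
wrist_force: [-0.4, -0.6, -0.1]
opening: -0.003
```

```bash
python3 - <<'E'
from h import *
a=arm.camera("scene")["pixels"][70:250,130:350,::-1];a=cv2.resize(a,None,fx=3.3,fy=3.3,interpolation=cv2.INTER_CUBIC)
cv2.imwrite("pics/s4.png",a)
o=arm.get_obs();print({k:np.round(o[k],4).tolist() for k in("time","tool_pos","tcp_rot","wrist_force")})
E
```

```text
{'time': 9.65, 'tool_pos': [0.5303, 0.065, 0.1373], 'tcp_rot': [3.1244, 0.3184, -0.0014], 'wrist_force': [-0.2029, 0.1528, -0.0237]}
```

View pics/s4.png

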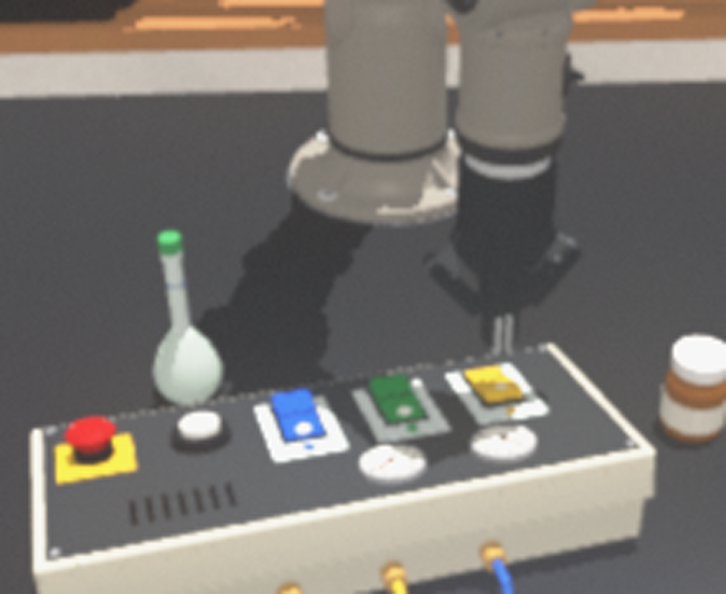

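Blue (dot at 303,430) and green (404,411) are both on, yellow still off with the fingertips just in front of it (503,350). Now yellow.

Request:
{"op": "apply_moves", "data": {
  "steps": [
    {"translation": [0.05,-0.1,1.2],"angular": [0,0,0]},
    {"translation": [0,0,1.2],"angular": [0,0,0]},
    {"translation": [0,0,0.6],"angular": [0,0,0]},
    {"translation": [0,0,0.2],"angular": [0,0,0]},
    {"translation": [0,0,0.1],"angular": [0,0,0]},
    {"translation": [0,0,0.1],"angular": [0,0,0]},
    {"translation": [0,0,0.1],"angular": [0,0,0]},
    {"translation": [0,0,0.1],"angular": [0,0,0]},
    {"translation": [0,0,0.1],"angular": [0,0,0]},
    {"translation": [0,0,0],"angular": [0,0,0]}
  ]
}}

```text
time: 10.9
tool_pos: [0.5316, 0.0678, 0.1006]
tcp_rot: [-3.125, -0.321, -0.002]
wrist_force: [1.4, 0.4, 3.6]
opening: 0.0
```

Request:
{"op": "apply_moves", "data": {
  "steps": [
    {"translation": [0,0,0.1],"angular": [0,0,0]},
    {"translation": [0,0,0.1],"angular": [0,0,0]},
    {"translation": [0,0,0],"angular": [0,0,0]}
  ]
}}

```text
time: 11.28
tool_pos: [0.5309, 0.0678, 0.0983]
tcp_rot: [-3.125, -0.321, -0.0]
wrist_force: [2.0, 0.4, 3.0]
opening: 0.0
```

Request:
{"op": "apply_moves", "data": {
  "steps": [
    {"translation": [0,0,0.1],"angular": [0,0,0]},
    {"translation": [0,0,0],"angular": [0,0,0]}
  ]
}}

```text
time: 11.52
tool_pos: [0.531, 0.0678, 0.0978]
tcp_rot: [3.125, 0.321, 0.001]
wrist_force: [0.7, 0.0, 9.0]
opening: -0.0
```

Request:
{"op": "apply_moves", "data": {
  "steps": [
    {"translation": [0,0,-1.5],"angular": [0,0,0]},
    {"translation": [0,0,-3],"angular": [0,0,0]},
    {"translation": [-0.37,4.17,0],"angular": [0,0,0]},
    {"translation": [-0.37,4.17,0],"angular": [0,0,0]},
    {"translation": [-0.37,4.17,0],"angular": [0,0,0]},
    {"translation": [-0.37,4.17,0],"angular": [0,0,0]},
    {"translation": [-0.37,4.17,0],"angular": [0,0,0]},
    {"translation": [-0.37,4.17,0],"angular": [0,0,0]},
    {"translation": [0,0,0],"angular": [0,0,0]},
    {"translation": [0,0,0],"angular": [0,0,0]}
  ]
}}

```text
time: 12.78
tool_pos: [0.5591, -0.1811, 0.1421]
tcp_rot: [-3.124, -0.321, 0.002]
wrist_force: [-0.7, 0.7, 0.4]
opening: 0.0
```

```bash
python3 - <<'E'
from h import *
a=arm.camera("scene")["pixels"][70:250,130:350,::-1];a=cv2.resize(a,None,fx=3.3,fy=3.3,interpolation=cv2.INTER_CUBIC)
cv2.imwrite("pics/s5.png",a)
o=arm.get_obs();print({k:np.round(o[k],4).tolist() for k in("time","tool_pos","tcp_rot","wrist_force")})
E
```

```text
{'time': 12.825, 'tool_pos': [0.5594, -0.1804, 0.1422], 'tcp_rot': [-3.1237, -0.3233, 0.0017], 'wrist_force': [0.459, 0.9215, 0.1755]}
```

View pics/s5.png

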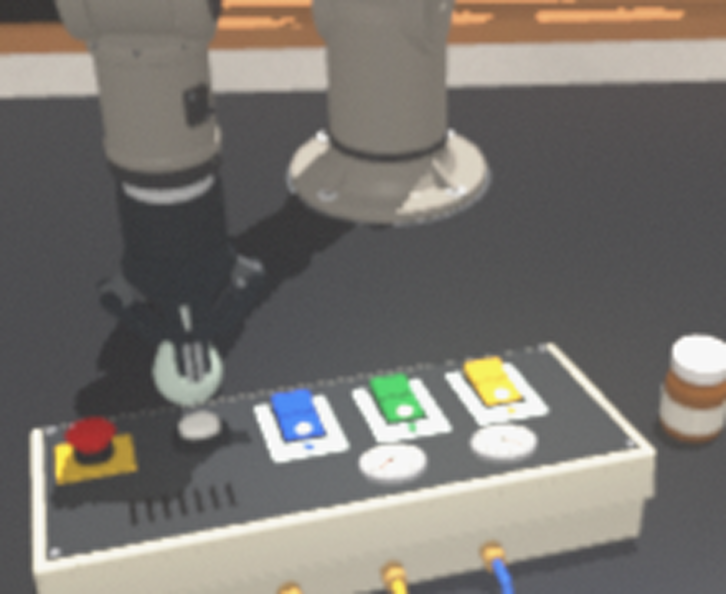

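Request:
{"op": "apply_moves", "data": {
  "steps": [
    {"translation": [0,0.1,1.2],"angular": [0,0,0]},
    {"translation": [0,0,1.2],"angular": [0,0,0]},
    {"translation": [0,0,0.8],"angular": [0,0,0]},
    {"translation": [0,0,0.3],"angular": [0,0,0]},
    {"translation": [0,0,0],"angular": [0,0,0]},
    {"translation": [0,0,0],"angular": [0,0,0]}
  ]
}}

```text
time: 13.58
tool_pos: [0.5604, -0.1829, 0.1076]
tcp_rot: [3.125, 0.321, 0.001]
wrist_force: [0.1, 0.6, 0.8]
opening: -0.001
```

Request:
{"op": "apply_moves", "data": {
  "steps": [
    {"translation": [0,0,0.1],"angular": [0,0,0]},
    {"translation": [0,0,0.1],"angular": [0,0,0]},
    {"translation": [0,0,0.1],"angular": [0,0,0]},
    {"translation": [0,0,0],"angular": [0,0,0]}
  ]
}}

```text
time: 14.08
tool_pos: [0.5602, -0.1828, 0.1044]
tcp_rot: [3.125, 0.321, 0.0]
wrist_force: [-0.1, -0.8, 0.9]
opening: 0.001
```

```bash
python3 - <<'E'
from h import *
for i in range(3):
    a=arm.camera("scene");o=arm.get_obs();print({k:np.round(o[k],4).tolist() for k in("time","tool_pos","wrist_force")})
E
```

```text
{'time': 14.125, 'tool_pos': [0.5602, -0.1829, 0.1044], 'wrist_force': [-0.8427, 0.3937, 1.5903]}
{'time': 14.175, 'tool_pos': [0.5602, -0.1829, 0.1045], 'wrist_force': [0.0026, -0.0884, 1.7947]}
{'time': 14.225, 'tool_pos': [0.5602, -0.1829, 0.1044], 'wrist_force': [-0.5518, -0.0277, 0.9107]}
```

Request:
{"op": "apply_moves", "data": {
  "steps": [
    {"translation": [0,0,0.1],"angular": [0,0,0]},
    {"translation": [0,0,0.1],"angular": [0,0,0]},
    {"translation": [0,0,0.1],"angular": [0,0,0]},
    {"translation": [0,0,0],"angular": [0,0,0]}
  ]
}}

```text
time: 14.72
tool_pos: [0.5607, -0.1828, 0.1015]
tcp_rot: [3.125, 0.321, 0.002]
wrist_force: [1.9, 0.6, 2.9]
opening: 0.001
```

```bash
python3 - <<'E'
from h import *
for i in range(4):
    a=arm.camera("scene");o=arm.get_obs();print({k:np.round(o[k],4).tolist() for k in("time","tool_pos","wrist_force")})
E
```

```text
{'time': 14.775, 'tool_pos': [0.5607, -0.1828, 0.1016], 'wrist_force': [1.5685, -0.5149, 3.6572]}
{'time': 14.825, 'tool_pos': [0.5607, -0.1827, 0.1016], 'wrist_force': [0.975, -0.2079, 2.8287]}
{'time': 14.875, 'tool_pos': [0.5605, -0.1828, 0.1015], 'wrist_force': [2.4688, -0.2857, 2.6218]}
{'time': 14.925, 'tool_pos': [0.5605, -0.1828, 0.1015], 'wrist_force': [0.7422, 0.0739, 3.0321]}
```

Request:
{"op": "apply_moves", "data": {
  "steps": [
    {"translation": [0,0,0.2],"angular": [0,0,0]},
    {"translation": [0,0,0.2],"angular": [0,0,0]},
    {"translation": [0,0,0.1],"angular": [0,0,0]},
    {"translation": [0,0,0],"angular": [0,0,0]}
  ]
}}

```text
time: 15.42
tool_pos: [0.5608, -0.1828, 0.0966]
tcp_rot: [3.125, 0.321, 0.002]
wrist_force: [2.1, 0.5, 5.2]
opening: 0.0
```

Request:
{"op": "apply_moves", "data": {
  "steps": [
    {"translation": [0,0,0.15],"angular": [0,0,0]},
    {"translation": [0,0,0],"angular": [0,0,0]},
    {"translation": [0,0,0],"angular": [0,0,0]}
  ]
}}

```text
time: 15.8
tool_pos: [0.5609, -0.1828, 0.0962]
tcp_rot: [3.125, 0.321, 0.002]
wrist_force: [-1.4, 2.4, 14.9]
opening: -0.0
```

Request:
{"op": "apply_moves", "data": {
  "steps": [
    {"translation": [0,0,0],"angular": [0,0,0]},
    {"translation": [0,0,0],"angular": [0,0,0]},
    {"translation": [0,0,0],"angular": [0,0,0]},
    {"translation": [0,0,0],"angular": [0,0,0]},
    {"translation": [0,0,0],"angular": [0,0,0]},
    {"translation": [0,0,-2],"angular": [0,0,0]},
    {"translation": [0,0,-4],"angular": [0,0,0]},
    {"translation": [0,0,-5],"angular": [0,0,0]},
    {"translation": [0,0,-4],"angular": [0,0,0]},
    {"translation": [0,0,0],"angular": [0,0,0]},
    {"translation": [0,0,0],"angular": [0,0,0]}
  ]
}}

```text
time: 17.18
tool_pos: [0.5588, -0.1829, 0.2434]
tcp_rot: [-3.125, -0.32, 0.005]
wrist_force: [-0.9, -0.2, 0.1]
opening: 0.0
```

```bash
python3 - <<'E'
from h import *
a=arm.camera("scene")["pixels"][70:250,80:350,::-1];a=cv2.resize(a,None,fx=2.9,fy=2.9,interpolation=cv2.INTER_CUBIC)
cv2.imwrite("pics/s6.png",a)
a=arm.camera("top")["pixels"][115:260,160:430,::-1];cv2.imwrite("pics/t6.png",cv2.resize(a,None,fx=2.95,fy=2.95,interpolation=cv2.INTER_CUBIC))
o=arm.get_obs();print({k:np.round(o[k],4).tolist() for k in("time","tool_pos","tcp_rot","wrist_force")})
E
```

```text
{'time': 17.275, 'tool_pos': [0.5587, -0.1827, 0.2428], 'tcp_rot': [-3.124, -0.3207, 0.006], 'wrist_force': [-0.2946, 0.5324, 0.4433]}
```

View pics/s6.png

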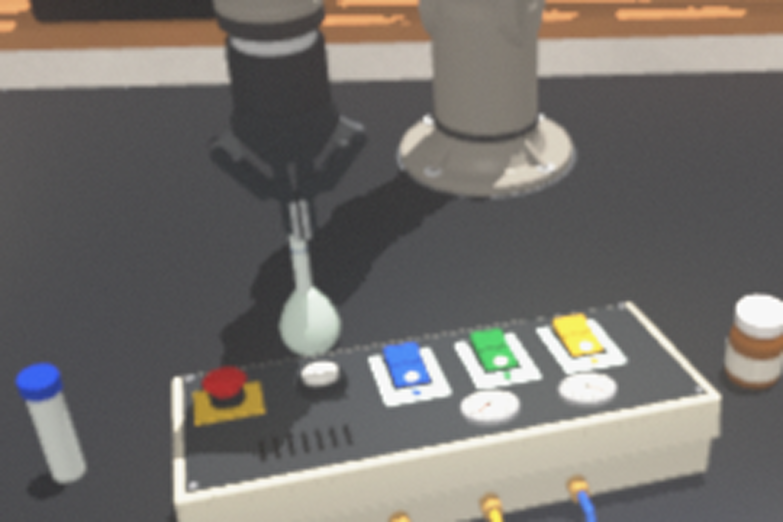

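View pics/t6.png

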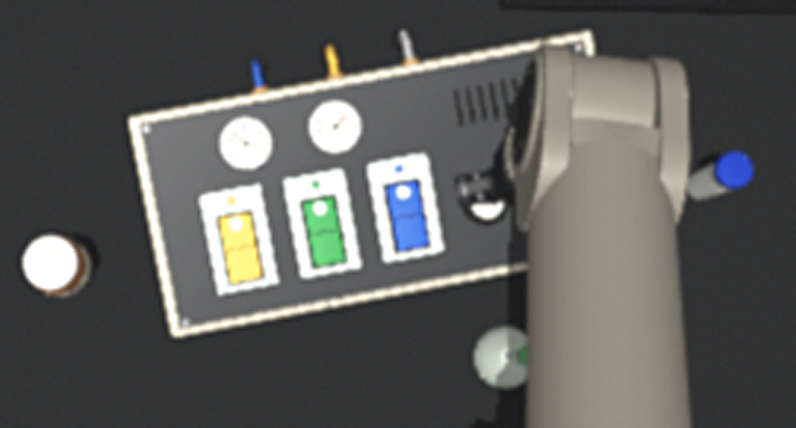

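All three rockers are on, the igniter is out again (320,374), and the flask, tube and jar have not moved. The arm is clear, so I'm handing in.

```bash
python3 -c "
from plant import arm
print(arm.job_done())"
```

```text
the job is handed in; nothing more can be done
None
```

The burner start-up is done and handed in at about 17.3 s of the 58 s allowed. With the fingers shut, I tapped green (fan), then blue (air), then yellow (fuel) down to their stops, then pressed and released the white igniter.

- **Switches:** each rocker met its stop at about 7.5 to 9 N. The last pictures show all three with the dotted far half down.
- **Igniter:** it reached its stop at about 15 N and I held it fully in for about 1 s by the move timing. It stands out again in the last picture.
- **Surroundings:** the red stop button was not touched. The flask, tube and jar stand where they were, and the gripper ended well above everything with no force on it beyond sensor noise.

One move call was refused for missing keys before anything moved, so I sent it again. None of the checks failed or disagreed. The igniter hold time comes from the clock and the force readings, because I could not read the button's position directly.

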